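# Clip the pin tin's foot and draw off its lid

### The arm

A 6-joint arm with a two-finger parallel gripper is mounted at the origin on the work surface. World frame = base frame: x ahead of the robot, y to its left, z up, the work surface at z = 0. Lengths are in m, angles in degrees, forces in N, time in s.
With the tool pointing down it reaches from about 0.4 to 0.825 m from the base axis. Payload 7 kg.
Tool frame: the origin (TCP) lies midway between the tips of the shut fingers; the grasp point (between the pads) lies 19 mm behind it (arm.grip_depth is the distance from the TCP to the grasp point, in m); z points along the fingers, y is the line along which they close (so a half turn about z gives the same grasp; the last joint's range is limited). The gripper opens to 88 mm and grips with 3 to 60 N. Pads are 19 mm wide; open, the fingers measure 130 mm over their backs; the gripper's body (78 mm by 193 mm) begins 47 mm behind the grasp point.
Start: joints at [-54.311, 20.546, 0.682, 0, -70.136, -16.507], TCP at [0.222, -0.638, 0.227] pointing down, gripper open.
Joint ranges: [-176.03, 176.03], [-82.01, 121.73], [-58.28, 71.71], [-173.87, 95.51], [-174.79, -0.11], [-173.66, 173.66]. Speed limits (degrees/s): [136.94, 136.94, 172.46, 180, 180, 180].

### API

Orientations are given as [roll, pitch, yaw] about the fixed x, y, z axes, in that order (R = Rz(yaw) Ry(pitch) Rx(roll)).
In Python, from workcell import arm gives the robot as it stands. The module is installed in compiled form; this text tells all that it offers.
- The arm moves only by the shell command python3 -m inch 'ROWS'. ROWS is text: rows parted by semicolons, each of 5 numbers parted by spaces: the closure, from 0 (fully open) to 1 (shut), then the shift along the tool's x, y, z in m, then the turn about the tool's z in degrees. In form: grip dx dy dz turn; .... A call has 1 to 12 rows; each row is the pose to reach, as a shift and turn from the pose commanded when the call began, along the tool's axes at that moment; what a row does not reach only later rows make up. A row lasts 1/12 s, in which the tool goes at most 41.7 mm and 7.16 degrees, less where a joint would pass 70% of its speed; a pose out of reach is approached as far as the arm can. A call with a gripper value outside its range is refused whole. The fingers move at their own pace and stop on an object; the grip force is fixed at half the most. Time passes only in rows, so rows that repeat a pose let the fingers close. It gives the time, the measured TCP pose, the force, the opening and the grip force at its end, in the units of the state.
- arm.sense(): the state, without advancing time (a new reading comes with each control period).
- arm.grab_frame(name): name is "scene" or "side" or "wrist"; returns a dict with "color" (480x640x3 uint8, red, green, blue), "fx", "fy", "cx", "cy" (pixels), "view" (4x4, takes a point from world to camera coordinates). Camera axes: x right, y down, z forward; pixel columns grow to the right and rows downward; lengths in m; the calibration is good to about 2 mm. A picture is of the moment at which its call begins. There is no depth.
- arm.hand_in(): hands the job in; it is judged then, once.
The state is a dict: "clock": time; "qpos": joint angles; "dq": joint speeds; "effort": joint torques, N m; "eef_pos": TCP position; "eef_rot": TCP orientation; "wrist_force": force on the tool from outside, world axes, zero at the start; "moment": the same for the moment, N m; "gripper_width": finger opening in m; "gripper_force": force on a finger pad.
Only numpy, scipy, OpenCV 4.12 (cv2) and the standard library are available. Lean on these libraries where they do the work, as an engineer would, in place of code of your own. Each camera call takes 0.05 s, during which the arm holds its last target. There are 200 camera calls.

### The job

The tall square tin of shackle pins stands on the small walnut board lying on the counter. Slide the round brass knob of the board's forked clip fully home towards the tin so that the fork holds the tin's foot down, then draw the tight lid straight up off it, leaving the base in its seat. Set the lid down gently, upright with its open end down, on the square cork mat.

Things in the scene. Friction and masses are not known exactly. Their poses are not given: they have to be found in the camera images.
- tin_base: Loose steel base of the tall tin: open 42 mm square tube on an 80 x 80 x 5 mm foot plate, 85 mm high in all, 0.3 kg, in a shallow seat (1.5 mm play) on a fixed walnut board 12 mm thick. Origin: centre of the foot's underside; z up, +x towards the clip knob. Only the clip can hold it down: without it the base comes up with the lid. Held, it can rise about 2 mm.
- tin_lid: Its deep steel lid, 52 x 52 mm, 65 mm high, 0.12 kg. Origin: centre of the open lower rim; z up, sides parallel to the base's. At first fully on: rim 25 mm above the foot's underside, top 102 mm above the counter. Springs grip it with 8 to 13 N for the first 45 mm of rise; clear of the base after 60 mm. (A shorter square tin, 45 mm, without a foot plate, on the bare counter, is not meant.)
- clip_knob (a point): Middle of the clip's round brass knob: diameter 28 mm, 33 to 56 mm above the counter (this point 45 mm), on a brass fork, top at 25 mm. It slides only along the base's x axis, 2 N friction, and stays where left. It starts 134 to 142 mm from the base's centre, the fork clear of the foot; fully home, at a firm stop, it is 78 mm from it, a prong over the foot on either side of the tube.
- mat: Square cork mat, 140 x 140 x 4 mm, fixed to the counter beside the board. Origin: centre of its underside; top 4 mm above the counter.

How it is judged (in metres and radians):
On the way, in this order (a step that is already met when the one before it is completed fails the run):
1. the clip is slid home over the tin's foot while the lid is still on (x of clip_knob in the frame of tin_base below 0.088 m and z of tin_lid in the frame of tin_base below 0.035 m), for 0.2 s.
2. the lid is drawn clear above the base, which the clip holds in its seat (x of clip_knob in the frame of tin_base below 0.088 m and z of tin_lid in the frame of tin_base above 0.087 m and distance of tin_base from where it was at the start of the episode below 0.015 m and angle between tin_base's own z axis and vertical below 0.12 rad), for 0.1 s.
At the end, for the whole second after the job is handed in: The lid stands at rest on the cork mat, open end down and upright within about 8 degrees, its centre within 60 mm of the mat's centre; the base stands at rest in its seat, within 15 mm and 7 degrees of where it was; and the clip is still over its foot, the knob within 10 mm of fully home (x of clip_knob in the frame of tin_base below 0.088 m and distance of tin_base from where it was at the start of the episode below 0.015 m and angle between tin_base's own z axis and vertical below 0.12 rad and horizontal distance between tin_lid and mat below 0.06 m and height (world z) of tin_lid below 0.012 m and angle between tin_lid's own z axis and vertical below 0.15 rad and linear speed of each of tin_lid, tin_base below 0.03 m/s); the robot touches nothing.
It fails at once if the tin's base is pulled up or tipped out of its seat (distance of tin_base from where it was at the start of the episode above 0.02 m or angle between tin_base's own z axis and vertical above 0.2 rad).
It fails at once if the lid is dropped onto the mat (faster than 0.7 m/s close above it) (horizontal distance between tin_lid and mat below 0.1 m and height (world z) of tin_lid below 0.06 m and linear speed of tin_lid above 0.7 m/s).
It also fails if it takes over 54 s, if anything falls off the work surface, if the arm or the gripper's body presses on something with over 40 N, if the wrist force passes 120 N, or if a joint passes its speed limit or range.

## Working session

There is one attempt and no reset: what is moved stays moved. The work goes in short steps, Python scripts to look and compute and a shell command to move; the robot and the scene stay as the last step left them, time stands still between calls to the robot, and variables do not carry over. Pictures are saved under pics/ and viewed, at most 10 in all, crops included, and the job is handed in when it is done.

```bash
mkdir -p pics
python3 - <<'E'
from workcell import arm
import cv2,numpy as np,pickle
d={}
for n in ["scene","side"]:
    f=arm.grab_frame(n);d[n]=f
    cv2.imwrite(f"pics/{n}0.png",f["color"][:,:,::-1]);print(n,f["fx"],f["cx"],f["cy"]);print(np.round(f["view"],3).tolist())
pickle.dump(d,open("f0.pkl","wb"))
s=arm.sense();print(s["eef_pos"],s["eef_rot"],s["clock"],s["gripper_width"],arm.grip_depth)
E
```

```text
scene 505.3852893234753 327.2056838500841 239.00694874278304
[[-0.465, 0.885, 0.009, 0.239], [0.708, 0.378, -0.596, -0.353], [-0.531, -0.271, -0.803, 1.185], [0.0, 0.0, 0.0, 1.0]]
side 469.86612526319414 324.311255171561 233.90683704916725
[[-0.84, -0.542, 0.006, 0.485], [-0.42, 0.644, -0.639, 0.284], [0.343, -0.54, -0.769, 0.656], [0.0, 0.0, 0.0, 1.0]]
[ 0.22163533 -0.63712038  0.22570403] [ 1.79913361e+02 -7.39037799e-03 -1.60824180e+02] 0.1 0.08725223452791206 0.0188
```

View pics/scene0.png

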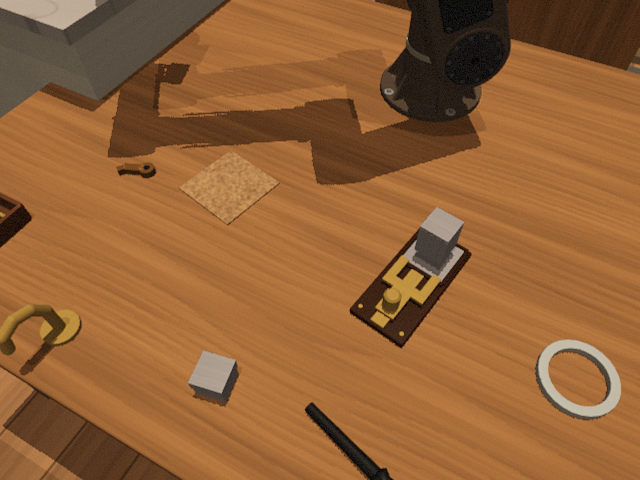

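View pics/side0.png

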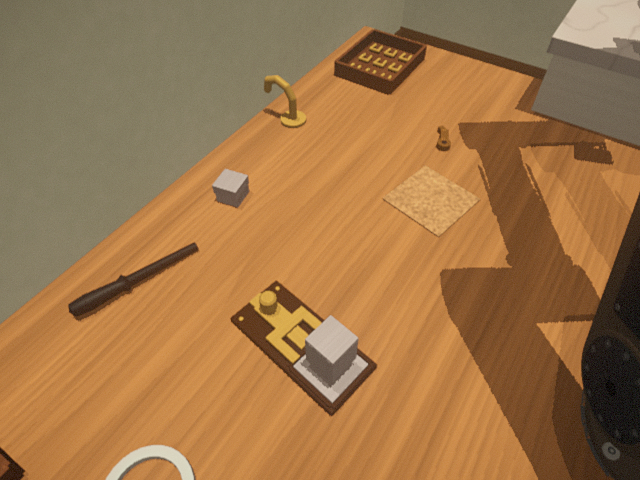

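The scene view shows the tall tin's top at about (441,225), the knob at (391,296) and the mat at (229,187). In the side view they are at (332,336), (268,297) and (432,200). The short tin, at (214,375) in the scene view, is the decoy.

```bash
cat > h.py <<'E'
import numpy as np,cv2
def ray(f,u,v,z):
    V=np.array(f["view"]);R=V[:3,:3];c=-R.T@V[:3,3]
    d=R.T@np.array([(u-f["cx"])/f["fx"],(v-f["cy"])/f["fy"],1]);return c+d*(z-c[2])/d[2]
def blob(f,lo,hi,roi):
    h=cv2.cvtColor(f["color"],cv2.COLOR_RGB2HSV);m=cv2.inRange(h,np.array(lo),np.array(hi))
    k=np.zeros_like(m);x0,y0,x1,y1=roi;k[y0:y1,x0:x1]=255;m&=k
    c=max(cv2.findContours(m,cv2.RETR_EXTERNAL,cv2.CHAIN_APPROX_NONE)[0],key=cv2.contourArea);return c
E
python3 - <<'E'
from h import *;import pickle
d=pickle.load(open("f0.pkl","rb"))
P={"scene":dict(top=[(421,224),(438,210),(463,222),(445,240)],mat=[(180,187),(233,151),(279,184),(228,222)],knob=[(391,293)],board=[(351,309),(403,344),(470,255)]),
"side":dict(top=[(306,338),(330,318),(358,337),(333,356)],mat=[(384,199),(427,167),(479,200),(438,233)],knob=[(268,294)],board=[(232,318),(278,282),(376,364),(333,409)])}
Z=dict(top=.102,mat=.004,knob=.056,board=.012)
for n in P:
  for k,p in P[n].items():
    w=np.array([ray(d[n],*q,Z[k])[:2] for q in p]);print(n,k,w.mean(0).round(4),w.round(3).tolist())
for n,pts in dict(scene=[(441,225),(391,293),(229,187)],side=[(332,336),(268,294),(432,200)]).items():
  f=d[n];print(n,[cv2.cvtColor(f["color"],cv2.COLOR_RGB2HSV)[v,u].tolist() for u,v in pts])
  print(cv2.cvtColor(f["color"],cv2.COLOR_RGB2HSV)[[250,350][n=="side"],[430,320][n=="side"]])
E
```

```text
scene top [0.455  0.1765] [[0.471, 0.147], [0.43, 0.161], [0.435, 0.206], [0.483, 0.192]]
scene mat [ 0.4766 -0.2348] [[0.527, -0.318], [0.394, -0.284], [0.429, -0.152], [0.556, -0.186]]
scene knob [0.5845 0.1491] [[0.584, 0.149]]
scene board [0.5575 0.1762] [[0.617, 0.098], [0.634, 0.196], [0.422, 0.235]]
side top [0.4539 0.1736] [[0.482, 0.194], [0.472, 0.15], [0.424, 0.154], [0.438, 0.196]]
side mat [ 0.4738 -0.2382] [[0.554, -0.185], [0.522, -0.319], [0.393, -0.287], [0.426, -0.162]]
side knob [0.5893 0.1448] [[0.589, 0.145]]
side board [0.5134 0.1627] [[0.631, 0.193], [0.61, 0.096], [0.397, 0.135], [0.416, 0.227]]
scene [[15, 43, 176], [19, 162, 192], [15, 147, 174]]
[10 46 66]
side [[14, 40, 202], [20, 165, 212], [16, 138, 216]]
[ 13  40 206]
```

```bash
cat >> h.py <<'E'
def go(x,y,z,yaw):
    from workcell import arm
    s=arm.sense();p=s["eef_pos"];ya=s["eef_rot"][2];a=np.radians(ya);d=np.array([x,y,z])-p
    X=np.array([np.cos(a),np.sin(a)]);Y=np.array([np.sin(a),-np.cos(a)])
    t=-((yaw-ya+180)%360-180)
    print("now",p.round(4),s["eef_rot"].round(2),"w",round(s["gripper_width"],4),"F",s["wrist_force"].round(1),"t",s["clock"]);print("row dx %.4f dy %.4f dz %.4f turn %.2f"%(X@d[:2],Y@d[:2],-d[2],t))
E
python3 -c "
from h import *;go(.630,.142,.226,169.5)"
```

```text
now [ 0.2216 -0.6371  0.2257] [ 1.7991e+02 -1.0000e-02 -1.6082e+02] w 0.0873 F [-0.3  0.  -0.3] t 0.1
row dx -0.6416 dy 0.6018 dz -0.0003 turn 29.68
```

```bash
python3 -m inch '0 -0.32 0.30 0 15;0 -0.32 0.30 0 15;0 -0.32 0.30 0 15;0 -0.32 0.30 0 15;0 -0.32 0.30 0 15;0 -0.32 0.30 0 15;0 -0.32 0.30 0 15;0 -0.32 0.30 0 15;0 -0.32 0.30 0 15;0 -0.32 0.30 0 15;0 -0.32 0.30 0 15;0 -0.32 0.30 0 15'; python3 -c "
from h import *;go(.630,.142,.226,169.5)"
```

```text
clock: 1.1
eef_pos: [0.4271, -0.2457, 0.2266]
eef_rot: [180.0, 0.0, -175.6]
wrist_force: [0.8, 0.0, -0.1]
gripper_width: 0.0879
gripper_force: 0.0
now [ 0.4271 -0.2457  0.2266] [ 1.7998e+02  5.0000e-02 -1.7560e+02] w 0.0879 F [ 0.8  0.  -0.1] t 1.1
row dx -0.2321 dy 0.3710 dz 0.0006 turn 14.90
```

```bash
python3 -m inch '1 -0.232 0.371 0 15;1 -0.232 0.371 0 15;1 -0.232 0.371 0 15;1 -0.232 0.371 0 15;1 -0.232 0.371 0 15;1 -0.232 0.371 0 15;1 -0.232 0.371 0 15;1 -0.232 0.371 0 15;1 -0.232 0.371 0 15;1 -0.232 0.371 0 15;1 -0.232 0.371 0 15;1 -0.232 0.371 0 15'
python3 - <<'E'
from h import *;from workcell import arm;import pickle
f=arm.grab_frame("wrist");pickle.dump(f,open("w1.pkl","wb"));cv2.imwrite("pics/w1.png",f["color"][:,:,::-1])
go(.630,.142,.035,169.5)
E
```

```text
clock: 2.1
eef_pos: [0.6317, 0.1422, 0.2248]
eef_rot: [-180.0, -0.0, 169.4]
wrist_force: [0.4, -0.2, 0.3]
gripper_width: 0.0132
gripper_force: 0.0
now [0.6304 0.1401 0.2248] [-1.7993e+02 -1.0000e-01  1.6932e+02] w 0.0091 F [-0.6 -0.3 -0.1] t 2.15
row dx 0.0007 dy 0.0018 dz 0.1898 turn -0.18
```

View pics/w1.png

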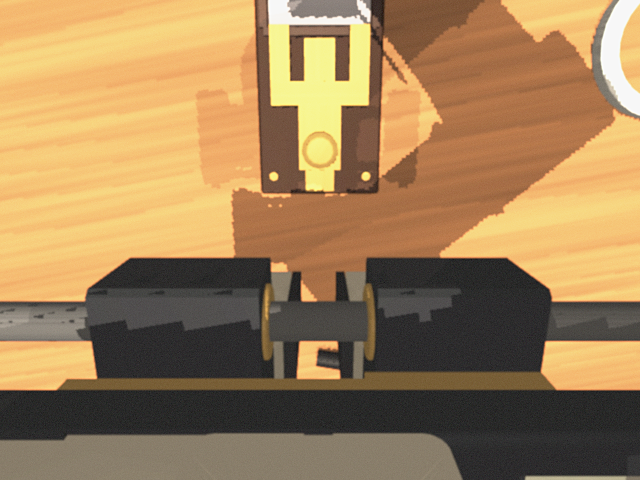

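The wrist view shows the board upright in the picture, the knob at (320,150) in line with the fingers, and the board's end corners at (263,192) and (379,192).

Run:
```python
from h import *;import pickle
f=pickle.load(open("w1.pkl","rb"))
k=ray(f,320,149,.056);print("knob",k)
b=[ray(f,u,v,.012)[:2] for u,v in [(263,192),(379,192),(257,30),(383.5,30)]]
b+= [];print(np.round(b,4))
# fork edges, top z .025 ; end-edge direction
e=b[1]-b[0];print("end edge deg",np.degrees(np.arctan2(e[1],e[0])))
F=[ray(f,u,v,.025)[:2] for u,v in [(270,25),(270,104),(368,25),(368,104)]];
for i,j in((1,0),(3,2)):
  e=F[j]-F[i];print(np.degrees(np.arctan2(e[1],e[0])))
go(k[0]+.04*np.cos(np.radians(-10.5)),k[1]+.04*np.sin(np.radians(-10.5)),.036,169.5)
```

```text
knob [0.58856103 0.15055745 0.056     ]
[[0.6188 0.094 ]
 [0.6376 0.1944]
 [0.4897 0.1177]
 [0.5084 0.2175]]
end edge deg 79.38935136203466
167.75644807762635
171.06341427748671
now [0.6304 0.1401 0.2248] [-1.7993e+02 -1.0000e-01  1.6932e+02] w 0.0091 F [-0.6 -0.3 -0.1] t 2.15
row dx 0.0031 dy 0.0026 dz 0.1888 turn -0.18
```

```bash
python3 -m inch '1 0 0.002 0.05 0;1 0 0.002 0.09 0;1 0 0.002 0.12 0;1 0 0.002 0.15 0;1 0 0.002 0.17 0;1 0 0.002 0.18 0;1 0 0.002 0.187 0;1 0 0.002 0.187 0;1 0 0.002 0.187 0' && python3 -m inch '1 0.01 0 0 0;1 0.02 0 0 0;1 0.03 0 0 0;1 0.038 0 0 0;1 0.046 0 0 0;1 0.052 0 0 0;1 0.058 0 0 0;1 0.058 0 0 0'
```

```text
clock: 2.9
eef_pos: [0.6308, 0.1398, 0.0406]
eef_rot: [180.0, 0.1, 169.2]
wrist_force: [0.8, 0.0, 0.4]
gripper_width: 0.0004
gripper_force: 0.0
clock: 3.57
eef_pos: [0.5721, 0.1512, 0.0399]
eef_rot: [180.0, -0.0, 169.2]
wrist_force: [-0.8, 0.4, -0.7]
gripper_width: 0.0007
gripper_force: 0.0
```

```bash
python3 -m inch '1 0.004 0 0 0;1 0.008 0 0 0;1 0.011 0 0 0;1 0.013 0 0 0;1 0.014 0 0 0;1 0.014 0 0 0' && python3 -m inch '1 0.001 0 0 0;1 0.002 0 0 0;1 0.003 0 0 0;1 0.003 0 0 0'
```

```text
clock: 4.07
eef_pos: [0.5592, 0.1535, 0.0395]
eef_rot: [180.0, -0.0, 169.2]
wrist_force: [0.9, 0.6, 1.1]
gripper_width: 0.0004
gripper_force: 0.6
clock: 4.4
eef_pos: [0.5563, 0.154, 0.0395]
eef_rot: [180.0, -0.0, 169.2]
wrist_force: [2.1, 0.6, 1.2]
gripper_width: 0.0004
gripper_force: 0.9
```

```bash
python3 -m inch '1 0.001 0 0 0;1 0.002 0 0 0;1 0.002 0 0 0;1 0.002 0 0 0' && python3 -m inch '1 0.001 0 0 0;1 0.002 0 0 0;1 0.002 0 0 0;1 0.002 0 0 0'
```

```text
clock: 4.73
eef_pos: [0.555, 0.1543, 0.0396]
eef_rot: [180.0, 0.0, 169.2]
wrist_force: [5.1, -1.0, -0.4]
gripper_width: 0.0006
gripper_force: 2.4
clock: 5.07
eef_pos: [0.5546, 0.1545, 0.0398]
eef_rot: [180.0, 0.2, 169.2]
wrist_force: [11.9, -4.6, -5.4]
gripper_width: 0.0005
gripper_force: 6.1
```

The force rises steeply at 102 mm from the tin, so the clip is on its stop. I'll back off, rise and look.

```bash
python3 -m inch '1 -0.01 0 0 0;1 -0.022 0 0 0;0 -0.025 0 -0.04 0;0 -0.025 0 -0.08 0;0 -0.025 0 -0.12 0;0 -0.025 0 -0.16 0;0 -0.02 0 -0.18 0;0 0.02 0 -0.19 0;0 0.02 0 -0.19 0;0 0.02 0 -0.19 0'
python3 - <<'E'
from h import *;from workcell import arm;import pickle
f=arm.grab_frame("wrist");pickle.dump(f,open("w2.pkl","wb"));cv2.imwrite("pics/w2.png",f["color"][:,:,::-1])
go(.4545,.175,.23,169.5)
E
```

```text
clock: 5.9
eef_pos: [0.532, 0.1586, 0.2308]
eef_rot: [179.9, 0.0, 169.2]
wrist_force: [0.3, 0.2, 0.5]
gripper_width: 0.0481
gripper_force: 0.0
now [0.5325 0.1585 0.2299] [ 1.7997e+02 -2.0000e-02  1.6922e+02] w 0.0521 F [-0.4 -0.6  0. ] t 5.95
row dx 0.0797 dy 0.0016 dz -0.0001 turn -0.28
```

View pics/w2.png

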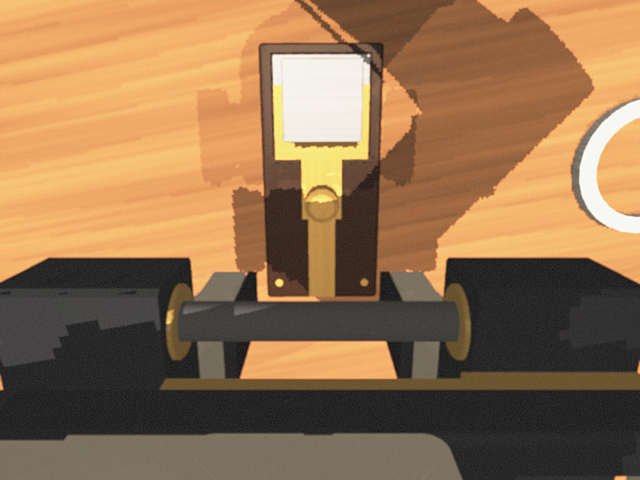

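The fork's prongs lie over the foot on both sides of the tube, with the knob at (321,203) and the lid top spanning (282,57) to (362,142).

Run:
```python
from h import *;import pickle
f=pickle.load(open("w2.pkl","rb"))
L=np.mean([ray(f,u,v,.102) for u,v in [(282,57),(362,57),(282,142),(362,142)]],0);k=ray(f,321,203,.056);print(L,k,np.linalg.norm((L-k)[:2]))
go(L[0],L[1],.063,169.4)
```

```text
[0.4563683  0.17467743 0.102     ] [0.53114579 0.16032855 0.056     ] 0.0761417366507102
now [0.5325 0.1585 0.2299] [ 1.7997e+02 -2.0000e-02  1.6922e+02] w 0.0521 F [-0.4 -0.6  0. ] t 5.95
row dx 0.0778 dy 0.0017 dz 0.1669 turn -0.18
```

```bash
python3 -m inch '0 0.04 0.0015 0 0;0 0.078 0.0015 0 0;0 0.078 0.0015 0 0;0 0.078 0.0015 0.03 0;0 0.078 0.0015 0.06 0;0 0.078 0.0015 0.09 0;0 0.078 0.0015 0.115 0;0 0.078 0.0015 0.135 0;0 0.078 0.0015 0.15 0;0 0.078 0.0015 0.16 0;0 0.078 0.0015 0.166 0;0 0.078 0.0015 0.166 0' && python3 -m inch '0 0 0 0 0;0.2 0 0 0 0;0.3 0 0 0 0;0.4 0 0 0 0;0.5 0 0 0 0;0.6 0 0 0 0;0.8 0 0 0 0;1 0 0 0 0;1 0 0 0 0;1 0 0 0 0;1 0 0 0 0'
```

```text
clock: 6.95
eef_pos: [0.456, 0.1736, 0.0617]
eef_rot: [-179.8, -0.2, 169.1]
wrist_force: [-0.6, -0.4, -0.9]
gripper_width: 0.0876
gripper_force: 0.0
clock: 7.87
eef_pos: [0.4569, 0.175, 0.0638]
eef_rot: [180.0, 0.0, 169.2]
wrist_force: [-0.9, 2.0, 2.0]
gripper_width: 0.0518
gripper_force: 30.0
```

```bash
python3 -m inch '1 0 0 -0.002 0;1 0 0 -0.004 0;1 0 0 -0.006 0;1 0 0 -0.008 0;1 0 0 -0.010 0;1 0 0 -0.010 0' && python3 -m inch '1 0 0 -0.002 0;1 0 0 -0.004 0;1 0 0 -0.006 0;1 0 0 -0.008 0;1 0 0 -0.010 0;1 0 0 -0.012 0;1 0 0 -0.014 0;1 0 0 -0.016 0;1 0 0 -0.018 0;1 0 0 -0.02 0;1 0 0 -0.02 0'
```

```text
clock: 8.37
eef_pos: [0.4557, 0.1738, 0.0733]
eef_rot: [-179.9, -0.1, 169.2]
wrist_force: [-1.0, -0.3, -9.3]
gripper_width: 0.0518
gripper_force: 30.0
clock: 9.28
eef_pos: [0.4568, 0.1747, 0.0942]
eef_rot: [180.0, 0.0, 169.2]
wrist_force: [-2.1, -1.2, -8.4]
gripper_width: 0.052
gripper_force: 30.0
```

```bash
python3 -m inch '1 0 0 -0.003 0;1 0 0 -0.006 0;1 0 0 -0.009 0;1 0 0 -0.012 0;1 0 0 -0.015 0;1 0 0 -0.018 0;1 0 0 -0.021 0;1 0 0 -0.024 0;1 0 0 -0.027 0;1 0 0 -0.03 0;1 0 0 -0.03 0' && python3 -m inch '1 0 0 -0.005 0;1 0 0 -0.01 0;1 0 0 -0.015 0;1 0 0 -0.02 0;1 0 0 -0.03 0;1 0 0 -0.04 0;1 0 0 -0.05 0;1 0 0 -0.06 0;1 0 0 -0.07 0;1 0 0 -0.075 0;1 0 0 -0.08 0;1 0 0 -0.08 0'
python3 - <<'E'
from h import *;from workcell import arm
f=arm.grab_frame("side");cv2.imwrite("pics/s2.png",f["color"][:,:,::-1])
go(.475,-.2365,.2,167)
E
```

```text
clock: 10.2
eef_pos: [0.4576, 0.1752, 0.1249]
eef_rot: [179.9, 0.1, 169.2]
wrist_force: [-0.3, -0.7, -1.4]
gripper_width: 0.0517
gripper_force: 30.0
clock: 11.2
eef_pos: [0.4569, 0.1748, 0.2046]
eef_rot: [179.9, 0.1, 169.2]
wrist_force: [0.4, -0.3, -1.6]
gripper_width: 0.0519
gripper_force: 30.0
now [0.4566 0.1747 0.2039] [1.7997e+02 2.0000e-02 1.6918e+02] w 0.0521 F [-0.1  0.5 -1.1] t 11.25
row dx -0.0952 dy -0.4004 dz 0.0039 turn 2.18
```

View pics/s2.png

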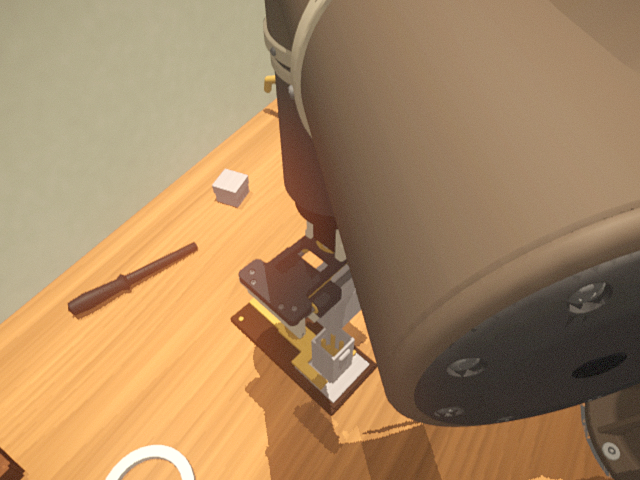

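The base (332,355) stays clipped in its seat, and the lid is clear in the gripper.

```bash
python3 -m inch '1 -0.005 -0.02 0 0;1 -0.014 -0.055 0 2;1 -0.023 -0.095 0 2;1 -0.033 -0.135 0 2;1 -0.043 -0.175 0 2;1 -0.052 -0.215 0 2;1 -0.062 -0.255 0 2;1 -0.071 -0.295 0 2;1 -0.08 -0.335 0 2;1 -0.089 -0.37 0 2;1 -0.094 -0.393 0 2;1 -0.095 -0.4 0 2' && python3 -m inch '1 0 0 0 0;1 0 0 0.03 0;1 0 0 0.06 0;1 0 0 0.085 0;1 0 0 0.11 0;1 0 0 0.13 0;1 0 0 0.14 0;1 0 0 0.145 0;1 0 0 0.145 0'
python3 - <<'E'
from h import *;from workcell import arm
f=arm.grab_frame("scene");cv2.imwrite("pics/c3.png",f["color"][:,:,::-1])
go(.475,-.2365,.0305,167)
E
```

```text
clock: 12.25
eef_pos: [0.4742, -0.2392, 0.2024]
eef_rot: [-180.0, -0.1, 167.0]
wrist_force: [0.5, 0.2, -1.0]
gripper_width: 0.0519
gripper_force: 30.0
clock: 13.0
eef_pos: [0.4745, -0.2356, 0.0579]
eef_rot: [-180.0, -0.1, 167.2]
wrist_force: [0.3, 0.2, -0.8]
gripper_width: 0.0517
gripper_force: 30.0
now [ 0.4751 -0.2358  0.0589] [-179.99   -0.    167.23] w 0.0521 F [-0.1 -0.1 -0.4] t 13.05
row dx -0.0000 dy -0.0007 dz 0.0284 turn 0.23
```

View pics/c3.png

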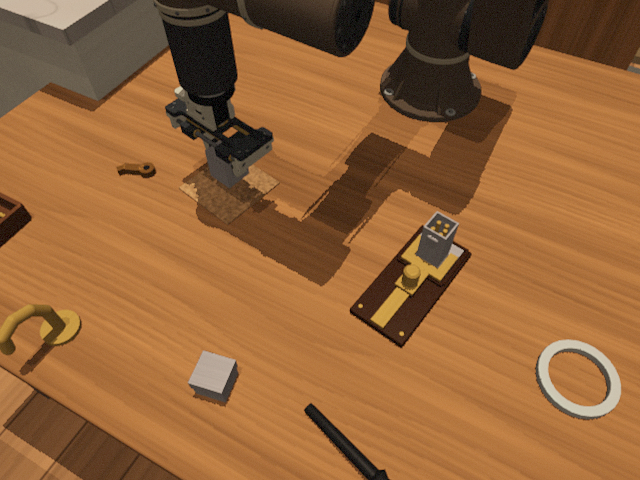

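The lid hangs just above the mat, near (229,178), and the base is upright with the clip home. I'll lower it until the force shows contact.

```bash
python3 -m inch '1 0 0 0.005 0;1 0 0 0.01 0;1 0 0 0.014 0;1 0 0 0.018 0;1 0 0 0.021 0;1 0 0 0.023 0;1 0 0 0.024 0;1 0 0 0.024 0' && python3 -m inch '1 0 0 0.001 0;1 0 0 0.002 0;1 0 0 0.003 0;1 0 0 0.004 0;1 0 0 0.004 0'
```

```text
clock: 13.72
eef_pos: [0.4746, -0.2362, 0.0343]
eef_rot: [-180.0, -0.0, 167.2]
wrist_force: [-0.4, -0.2, 0.1]
gripper_width: 0.0519
gripper_force: 30.0
clock: 14.13
eef_pos: [0.4749, -0.2362, 0.0309]
eef_rot: [-180.0, 0.0, 167.2]
wrist_force: [-0.4, 0.8, 3.0]
gripper_width: 0.0521
gripper_force: 30.0
```

```bash
python3 -m inch '0.38 0 0 0 0;0.3 0 0 0 0;0.2 0 0 0 0;0 0 0 0 0;0 0 0 0 0;0 0 0 0 0;0 0 0 0 0' && python3 -m inch '0 0 0 -0.01 0;0 0 0 -0.03 0;0 0 0 -0.06 0;0 0 0 -0.1 0;0 0 0 -0.14 0;0 0 0 -0.17 0;0 0 0 -0.18 0;0 0 0 -0.18 0'
python3 - <<'E'
from h import *;from workcell import arm
f=arm.grab_frame("scene");cv2.imwrite("pics/c4.png",f["color"][:,:,::-1])
E
```

```text
clock: 14.72
eef_pos: [0.4748, -0.2361, 0.0306]
eef_rot: [180.0, 0.0, 167.2]
wrist_force: [0.2, 0.2, -0.2]
gripper_width: 0.0862
gripper_force: 0.0
clock: 15.38
eef_pos: [0.4764, -0.2366, 0.2149]
eef_rot: [180.0, 0.4, 167.2]
wrist_force: [0.2, 0.1, -0.1]
gripper_width: 0.0878
gripper_force: 0.0
```

View pics/c4.png

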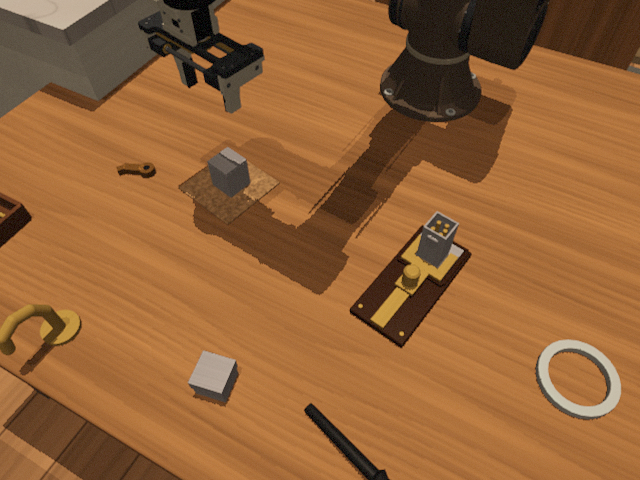

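The lid stands upright on the mat at (229,172), the clip is home, the base is in its seat and the gripper is clear.

```bash
python3 -c "
from workcell import arm
print(arm.hand_in())"
```

```text
the job is handed in; nothing more can be done
None
```

The job is handed in: the clip is home over the tin's foot, the base is still in its seat, and the lid stands upright, open end down, near the centre of the cork mat; the hand-in returned no verdict.

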